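# Photograph a finished vase with a half-press and a full press

### The job

Photograph the finished clay vase: stand it gently upright in the middle of the wooden plinth in the photo corner and let go of it. Then press the camera's shutter button to its halfway stop and hold it there for about a second while the camera focuses, press it fully down to take the picture, and let it come back up. Take no picture before the vase is in place, and leave the camera, the beaker and the bowl where they stand.

Things in the scene. Friction and masses are not known exactly. Their poses are not given: they have to be found in the camera images.
- vase: The piece to photograph: bottle-shaped vase of bare reddish clay with white dabs, 100 mm high, belly 54 mm across (full width from 28 to 62 mm above the foot), 24 mm neck, 32 mm lip, foot 40 mm; about 0.2 kg, loose. Stands on the table in a row with the beaker and the bowl, in any order. Origin at the centre of its underside, z up.
- beaker: Open straight-sided tumbler of the same clay, with dabs, 85 mm high, 66 mm across the rim, 52 mm at the foot. Not to be moved. Origin at the centre of its underside.
- bowl: Low open bowl of the same clay, with dabs, 42 mm high, 84 mm across the rim. Not to be moved. Origin at the centre of its underside.
- camera: Black camera on a three-legged table tripod; loose, 1.35 kg in all. Origin on the table under the tripod's axis; z up, y the way the lens looks (level, to the photo corner), x to the photographer's right. Body 132 mm wide along x, 34 deep, z = 112 to 182 mm (top plate). Feet 95 mm out, one under +x. Stands firm when the button is pressed straight down.
- shutter_top (a point): Centre of the upper face of the shutter button, a steel disc 18 mm across on the camera's hand grip; at rest 191.8 mm above the table, 9.8 above the top plate; moves with the button. Pressed straight down: 3 mm light travel (0.6 to 2 N) to the halfway stop, where it stays until the push exceeds 8 N, then 3 mm more to a firm bottom (10 N). Springs back when let go.
- viewfinder_top (a point): Middle of the top of the viewfinder hump, the tallest thing on the camera (201 mm above the table with its shoe): a block 40 by 40 mm, 14 mm above the top plate, nearest face 43 mm from the shutter button's centre. The lens, 65 mm across, sticks out below it along the camera's y, to 68 mm from the origin. Between hump and button nothing stands higher than 4 mm above the top plate.
- shutter_stage1 (a joint): First stage of the shutter button, m pressed: 0 at rest, 0.003 at the halfway stop (and stays 0.003 while pressed further).
- shutter_stage2 (a joint): Second stage, m pressed beyond the halfway stop: 0 until then, 0.003 when fully down.
- plinth_top (a point): Centre of the flat top of the plinth, a light wooden disc 100 mm across, top 50 mm above the table, in the photo corner: a white sheet 180 mm wide that lies under it and curves up behind it. y of this frame points away from the camera, to the sheet's upright part, 112 mm from this point and 152 mm high (clips to 171 mm). Plinth and sheet are fixed.

How it is judged:
By the outcome, as a careful person would: the job done as asked, in the order asked, and still so for the second after the job is handed in, with the robot touching nothing.
It also fails if it takes over 64 s, if anything falls off the work surface, if the arm or the gripper's body presses on something with over 40 N, if the wrist force passes 120 N, or if a joint passes its speed limit or range.

### The arm

A 7-joint arm with a two-finger parallel gripper is mounted at the origin on the work surface. World frame = base frame: x ahead of the robot, y to its left, z up, the work surface at z = 0. Lengths are in m, angles in rad, forces in N, time in s.
With the tool pointing down it reaches from about 0.4 to 0.85 m from the base axis. Payload 10.4 kg.
Tool frame: the origin (TCP) lies midway between the tips of the shut fingers; the grasp point (between the pads) lies 19 mm behind it (r.tcp_to_grasp is the z of the grasp point in the tool frame, in m); z points along the fingers, x is the direction in which the jaws open and shut, and the axes are right-handed (so a half turn about z gives the same grasp; the last joint's range is limited). The gripper opens to 87 mm and grips with 3 to 60 N. Pads are 19 mm wide; open, the fingers measure 117 mm over their backs; the gripper's body (75 mm by 190 mm) begins 51 mm behind the grasp point.
Start: joints at [-1.206, 0.332, -0.065, 1.46, 0.022, 1.35, -0.088], TCP at [0.236, 0.579, 0.223] pointing down, gripper open.
Joint ranges: [-2.6, 2.6], [-0.5, 2.12], [-1.47, 1.34], [0.16, 2.42], [-1.27, 4.41], [0.06, 2.06], [-2.6, 2.6]. Speed limits (rad/s): [2.22, 2.22, 2.79, 2.79, 3.14, 3.14, 3.14].

### API

Orientations are given as a unit quaternion [x, y, z, w].
In Python, from bench import r, camera, close_job gives the robot as it stands. The module is installed in compiled form; this text tells all that it offers.
- The arm moves only by the shell command python3 -m crank 'ROWS' [FORCE]. ROWS is JSON, a list of rows, each an object of numbers: "x", "y", "z": the shift along the tool's x, y, z scaled (see below); "ax", "ay", "az": the turn, a rotation vector about the tool's x, y, z scaled (see below); "claw": the closure, from -1 (fully open) to 1 (shut), so that 0 is half open. A call has exactly 5 rows; each row is the pose to reach, as a shift and turn from the pose commanded when the call began, along the tool's axes at that moment; what a row does not reach only later rows make up. The controller multiplies each number of a shift by 1 m and each number of a turn by 2 rad. A row lasts 1/12 s, in which the tool goes at most 41.7 mm and 7.16 degrees, less where a joint would pass 70% of its speed; a pose out of reach is approached as far as the arm can. A call with a number of a shift or a turn outside -1 to 1 is refused whole. A call with a gripper value outside its range is refused whole. The fingers move at their own pace and stop on an object; FORCE is the grip in N (left out, the last holds). Time passes only in rows, so rows that repeat a pose let the fingers close, or fill a call up. It gives the time, the measured TCP pose, the force and the opening at its end, in the units of the state.
- r.read_state(): the state, without advancing time (a new reading comes with each control period).
- camera(name): name is "scene" or "top"; returns a dict with "color" (384x512x3 uint8, blue, green, red), "fx", "fy", "cx", "cy" (pixels), "eye" and "orientation" of the camera in the world. Camera axes: x right, y down, z forward; pixel columns grow to the right and rows downward; lengths in m; the calibration is good to about 2 mm. A picture is of the moment at which its call begins. There is no depth.
- close_job(): hands the job in, once; it reports no verdict.
The state is a dict: "time": time; "joint_positions": joint angles; "joint_vel": joint speeds; "joint_torque": joint torques, N m; "ee_pos": TCP position; "eef_rot": TCP orientation; "ft_force": force on the tool from outside, world axes, zero at the start; "torque": the same for the moment, N m; "width": finger opening in m.
Only numpy, scipy, OpenCV 4.12 (cv2) and the standard library are available. Lean on these libraries where they do the work, as an engineer would, in place of code of your own. Each camera call takes 0.05 s, during which the arm holds its last target. There are 200 camera calls.

## Working session

There is one attempt and no reset: what is moved stays moved. The work goes in short steps, Python scripts to look and compute and a shell command to move; the robot and the scene stay as the last step left them, time stands still between calls to the robot, and variables do not carry over. Pictures are saved under pics/ and viewed, about 8 in all and at most 12, crops included, and the job is handed in when it is done.

```bash
mkdir -p pics; python3 - <<'E'
from bench import r,camera
import cv2
for n in("scene","top"):
    c=camera(n);cv2.imwrite(f"pics/{n}0.png",cv2.resize(c["color"],None,fx=1.5,fy=1.5,interpolation=cv2.INTER_CUBIC))
    print(n,{k:v for k,v in c.items() if k!="color"})
print(r.read_state(), r.tcp_to_grasp)
E
```

```text
scene {'fx': 393.76967706479354, 'fy': 393.76967706479354, 'cx': 245.89084065010053, 'cy': 193.3251926244846, 'eye': array([0.95886123, 0.1765997 , 0.85066994]), 'orientation': array([ 0.51127894,  0.81257825, -0.23875535, -0.14596685])}
top {'fx': 394.24984119921317, 'fy': 394.24984119921317, 'cx': 248.98337566298508, 'cy': 189.61895707753553, 'eye': array([0.41778202, 0.01109472, 0.96118037]), 'orientation': array([ 0.71492353, -0.69325615,  0.0709014 , -0.05703725])}
{'time': 0.1, 'joint_positions': array([-1.20562286,  0.33279832, -0.06466832,  1.46083417,  0.02158704,
        1.3499163 , -0.08850005]), 'joint_vel': array([ 0.00114932, -0.00114835, -0.00096558, -0.00096137, -0.00083437,
        0.00099364,  0.00011376]), 'joint_torque': array([ 3.72644326e-04, -6.24543071e+01,  2.37097708e-02, -3.90718889e+01,
       -6.16429257e-02,  3.64426291e-02,  2.29313844e-05]), 'ee_pos': array([0.23621751, 0.5782723 , 0.22185095]), 'eef_rot': array([ 8.30102600e-01,  5.57610326e-01, -5.07803544e-04,  3.74148093e-04]), 'ft_force': array([-0.045325  ,  0.56013275, -0.56073355]), 'torque': array([ 0.05499312, -0.00269116, -0.03523218]), 'width': 0.08673287710320943} -0.0187
```

View pics/scene0.png

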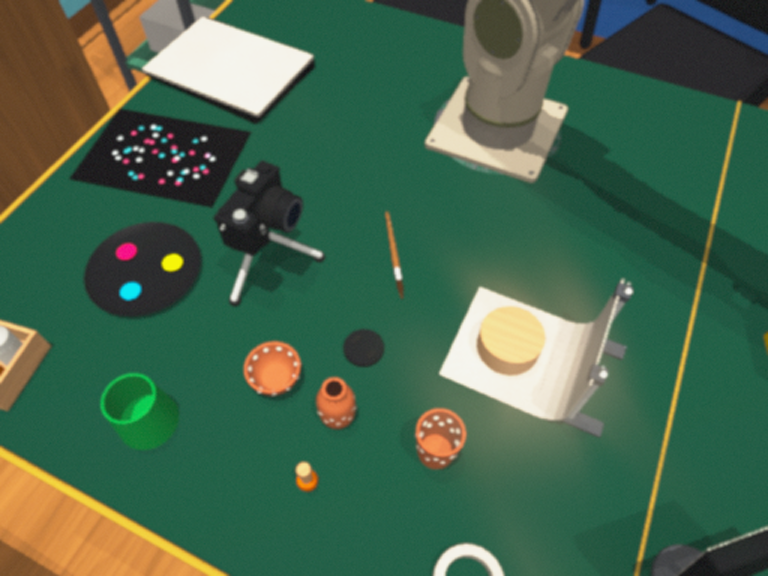

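View pics/top0.png

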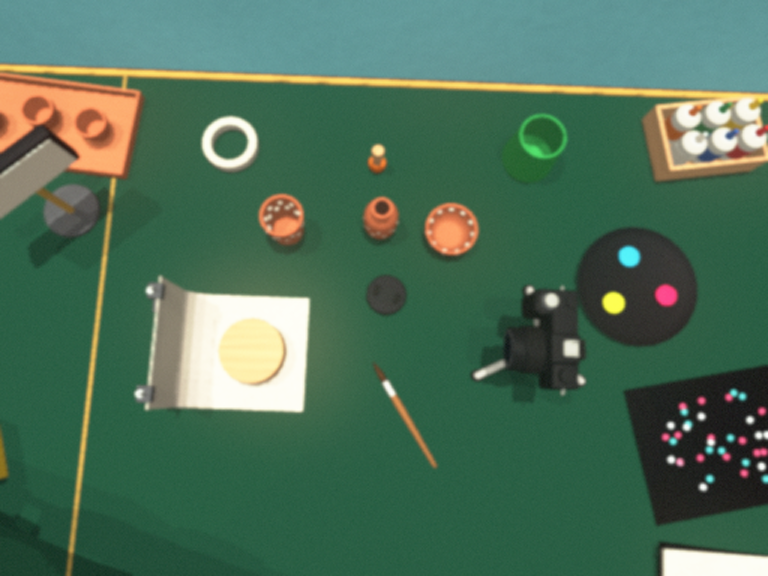

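The scene picture shows the vase (336,400), bowl (272,368), beaker (440,438), camera button (240,214) and plinth (512,335). The top picture shows the vase at (381,215), button at (548,300) and plinth at (252,351). I'll enlarge these next.

```bash
cat > h.py <<'E'
import numpy as np,cv2
from bench import r,camera
from scipy.spatial.transform import Rotation as R
def ray(c,u,v):
    d=R.from_quat(c["orientation"]).apply([(u-c["cx"])/c["fx"],(v-c["cy"])/c["fy"],1]);return np.array(c["eye"]),d/np.linalg.norm(d)
def tri(c1,p1,c2,p2):
    (a,d),(b,e)=ray(c1,*p1),ray(c2,*p2)
    s=np.linalg.lstsq(np.c_[d,-e],b-a,rcond=None)[0]
    x,y=a+s[0]*d,b+s[1]*e;return (x+y)/2,np.linalg.norm(x-y)
def onz(c,p,z):
    a,d=ray(c,*p);return a+d*(z-a[2])/d[2]
def proj(c,P):
    q=R.from_quat(c["orientation"]).inv().apply(np.array(P)-c["eye"]);return q[...,:2]/q[...,2:]*[c["fx"],c["fy"]]+[c["cx"],c["cy"]]
def tile(c,u0,v0,w=52,h=58,k=5):
    t=cv2.resize(c["color"][v0:v0+h,u0:u0+w],None,fx=k,fy=k,interpolation=cv2.INTER_CUBIC)
    for u in range(-(-u0//10)*10,u0+w,10):
        x=(u-u0)*k;cv2.line(t,(x,0),(x,6),(255,255,255),1);cv2.putText(t,str(u),(x,17),0,.35,(255,255,255),1)
    for v in range(-(-v0//10)*10,v0+h,10):
        y=(v-v0)*k;cv2.line(t,(0,y),(6,y),(255,255,255),1);cv2.putText(t,str(v),(8,y+4),0,.35,(255,255,255),1)
    return t
E
python3 - <<'E'
from h import *
s,t=camera("scene"),camera("top")
cv2.imwrite("pics/m1.png",np.vstack([np.hstack([tile(s,198,240),tile(s,314,197),tile(s,140,105)]),np.hstack([tile(t,228,118),tile(t,142,205),tile(t,342,185)])]))
E
```

```text
(no output)
```

View pics/m1.png

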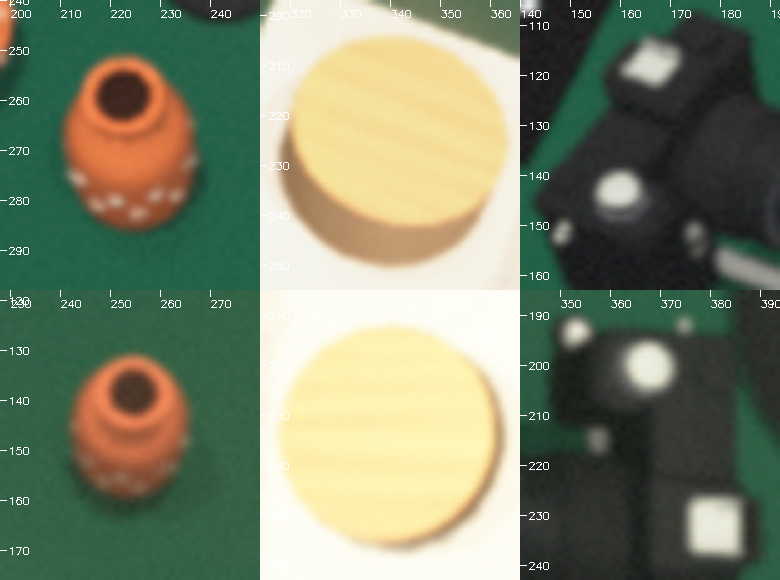

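The montage gives the following pixel centres, as (u,v):

| Feature | Scene | Top |
|---|---|---|
| Vase lip | (222.6,259.3) | (254.8,138.6) |
| Plinth top | (342,223.2) | (167.4,233.8) |
| Button | (159.6,143) | (368,200.4) |
| Hump shoe | (166.2,117.6) | (380.8,232.2) |

```bash
python3 - <<'E'
from h import *
np.set_printoptions(precision=4,suppress=True)
s,t=camera("scene"),camera("top")
for n,a,b,z in [("lip",(222.6,259.3),(254.8,138.6),.1),("plinth",(342,223.2),(167.4,233.8),.05),("button",(159.6,143),(368,200.4),.1918),("shoe",(166.2,117.6),(380.8,232.2),.201)]:
    print(n,*tri(s,a,t,b),onz(s,a,z),onz(t,b,z))
# sheet, beaker rim, bowl rim (1.5x pics)
for n,p,q,z in [("beaker rim",(440,428),(282,215),.085),("bowl rim",(272,365),(452,228),.042)]:
    p=np.array(p)/1.5;q=np.array(q)/1.5;print(n,*tri(s,p,t,q),onz(t,q,z))
for n,q in [("sheet fr1",(309,298)),("sheet fr2",(303,411)),("lens",(507,350))]: print(n,onz(t,np.array(q)/1.5,0 if n!="lens" else .147))
st=r.read_state();print(R.from_quat(st["eef_rot"]).as_matrix())
E
```

```text
lip [ 0.6944 -0.0118  0.0974] 0.0035905234330374084 [ 0.6949 -0.0094  0.1   ] [ 0.6942 -0.0134  0.1   ]
plinth [0.476  0.1828 0.0421] 0.003530152036220114 [0.4801 0.1844 0.05  ] [0.4759 0.1796 0.05  ]
button [ 0.5449 -0.2387  0.1882] 0.003384372153101753 [ 0.5469 -0.2346  0.1918] [ 0.545  -0.2392  0.1918]
shoe [ 0.4816 -0.2593  0.1974] 0.003119164215966347 [ 0.4841 -0.2551  0.201 ] [ 0.4818 -0.2595  0.201 ]
beaker rim [0.6802 0.1399 0.0904] 0.0023303119265370422 [0.6822 0.1396 0.085 ]
bowl rim [ 0.6817 -0.1265  0.0444] 0.003545926558993637 [ 0.6831 -0.1286  0.042 ]
sheet fr1 [0.568  0.0999 0.    ]
sheet fr2 [0.3865 0.1006 0.    ]
lens [ 0.4813 -0.1895  0.147 ]
[[ 0.3782  0.9257 -0.0001]
 [ 0.9257 -0.3782 -0.0003]
 [-0.0003 -0.     -1.    ]]
```

Both views agree within about 4 mm (the calibration offset), and the heights are plausible. I'll travel to the vase via a point near the plinth, turning the jaws to world x.

```bash
python3 -m crank '[{"x":-0.023,"y":0.028,"z":-0.03,"az":0.05},{"x":-0.046,"y":0.056,"z":-0.05,"az":0.1},{"x":-0.07,"y":0.084,"z":-0.065,"az":0.15},{"x":-0.093,"y":0.112,"z":-0.08,"az":0.2},{"x":-0.116,"y":0.14,"z":-0.08,"az":0.25}]'
cat > go.py <<'E'
import sys
from h import *
np.set_printoptions(precision=4,suppress=True)
def go(x,y,z,yaw=0.):  # tool z down, tool x at world angle yaw(deg)
    st=r.read_state();q=R.from_quat(st["eef_rot"])
    T=R.from_euler("z",yaw,degrees=True)*R.from_euler("x",180,degrees=True)
    d=q.inv().apply(np.array([x,y,z])-st["ee_pos"]);a=(q.inv()*T).as_rotvec()
    print("t",st["time"],"tcp",st["ee_pos"],"F",st["ft_force"],"w",st["width"],"| shift",d,"turn/2",a/2,"rows",max(np.linalg.norm(d)/.0417,np.degrees(np.linalg.norm(a))/7.16))
if __name__=="__main__": go(*map(float,sys.argv[1:]))
E
python3 go.py 0.45 0.18 0.3
```

```text
t 0.3 tcp [0.2363 0.5785 0.2223] F [ 0.8976 -0.8033  0.2791] w 0.0868107874653914 | shift [-0.2881  0.3485 -0.0776] turn/2 [0.0001 0.0001 0.5915] rows 11.002885831711776schema error: expected keys x, y, z, ax, ay, az, claw
```

```bash
python3 -m crank '[{"x":-0.023,"y":0.028,"z":-0.02,"ax":0,"ay":0,"az":0.05,"claw":-1},{"x":-0.046,"y":0.056,"z":-0.04,"ax":0,"ay":0,"az":0.1,"claw":-1},{"x":-0.07,"y":0.084,"z":-0.06,"ax":0,"ay":0,"az":0.15,"claw":-1},{"x":-0.093,"y":0.112,"z":-0.08,"ax":0,"ay":0,"az":0.2,"claw":-1},{"x":-0.116,"y":0.14,"z":-0.08,"ax":0,"ay":0,"az":0.25,"claw":-1}]'
python3 go.py 0.45 0.18 0.3
```

```text
time: 0.72
ee_pos: [0.3234, 0.4177, 0.3067]
eef_rot: [0.943, 0.333, 0.002, -0.002]
ft_force: [0.2, 0.7, 0.2]
width: 0.0872
t 0.7167 tcp [0.3234 0.4177 0.3067] F [0.1841 0.6621 0.2191] w 0.08719943580019879 | shift [-0.0506  0.2646  0.0059] turn/2 [-0.002  -0.0023  0.339 ] rows 6.46067285230528
```

```bash
python3 -m crank '[{"x":-0.008,"y":0.038,"z":0,"ax":0,"ay":0,"az":0.06,"claw":-1},{"x":-0.016,"y":0.077,"z":0,"ax":0,"ay":0,"az":0.12,"claw":-1},{"x":-0.024,"y":0.115,"z":0,"ax":0,"ay":0,"az":0.18,"claw":-1},{"x":-0.031,"y":0.154,"z":0,"ax":0,"ay":0,"az":0.24,"claw":-1},{"x":-0.039,"y":0.192,"z":0,"ax":0,"ay":0,"az":0.3,"claw":-1}]'
python3 go.py 0.6945 -0.0114 0.25
```

```text
time: 1.13
ee_pos: [0.4136, 0.2428, 0.3027]
eef_rot: [0.999, 0.039, 0.0, -0.0]
ft_force: [0.6, 0.8, -0.8]
width: 0.0872
t 1.1333 tcp [0.4136 0.2428 0.3027] F [ 0.5639  0.769  -0.7876] w 0.08717277802109334 | shift [0.2605 0.2751 0.0527] turn/2 [-0.0003 -0.0002  0.0385] rows 9.172404690284658
```

```bash
python3 -m crank '[{"x":0.026,"y":0.027,"z":0.005,"ax":0,"ay":0,"az":0.02,"claw":-1},{"x":0.053,"y":0.055,"z":0.01,"ax":0,"ay":0,"az":0.0385,"claw":-1},{"x":0.08,"y":0.083,"z":0.015,"ax":0,"ay":0,"az":0.0385,"claw":-1},{"x":0.105,"y":0.11,"z":0.02,"ax":0,"ay":0,"az":0.0385,"claw":-1},{"x":0.13,"y":0.138,"z":0.025,"ax":0,"ay":0,"az":0.0385,"claw":-1}]'
python3 go.py 0.6945 -0.0114 0.25
```

```text
time: 1.55
ee_pos: [0.5551, 0.1167, 0.2775]
eef_rot: [1.0, 0.003, 0.0, -0.0]
ft_force: [0.7, 0.6, 0.2]
width: 0.0871
t 1.55 tcp [0.5551 0.1167 0.2775] F [0.7093 0.58   0.1765] w 0.08711583542626995 | shift [0.1385 0.129  0.0276] turn/2 [-0.0002 -0.0003  0.0032] rows 4.587090768919073
```

```bash
python3 -m crank '[{"x":0.027,"y":0.025,"z":0.005,"ax":0,"ay":0,"az":0,"claw":-1},{"x":0.055,"y":0.05,"z":0.01,"ax":0,"ay":0,"az":0,"claw":-1},{"x":0.083,"y":0.078,"z":0.02,"ax":0,"ay":0,"az":0,"claw":-1},{"x":0.11,"y":0.104,"z":0.03,"ax":0,"ay":0,"az":0,"claw":-1},{"x":0.135,"y":0.127,"z":0.04,"ax":0,"ay":0,"az":0,"claw":-1}]'
python3 - <<'E'
from h import *
from go import go
go(.6945,-.0114,.16)
s,t=camera("scene"),camera("top")
p=r.read_state()["ee_pos"]
for n,c in(("s",s),("t",t)): print(n,proj(c,p),proj(c,p+[.0435,0,0]),proj(c,p-[.0435,0,0]))
cv2.imwrite("pics/m2.png",np.hstack([tile(s,180,200,78,100,5),tile(t,220,90,78,100,5)]))
E
```

```text
time: 1.97
ee_pos: [0.691, -0.0102, 0.2369]
eef_rot: [1.0, 0.003, 0.0, 0.0]
ft_force: [0.0, 0.8, 0.8]
width: 0.0868
t 1.9667 tcp [ 0.691  -0.0102  0.2369] F [0.0097 0.8378 0.7548] w 0.08677993750803806 | shift [0.0035 0.0012 0.0769] turn/2 [ 0.0002 -0.0001  0.0029] rows 1.8450858524378675
s [217.1739 226.2998] [205.2411 246.6633] [228.4088 207.1272]
t [257.524  119.2889] [258.0747  98.1947] [256.9618 140.8203]
```

View pics/m2.png

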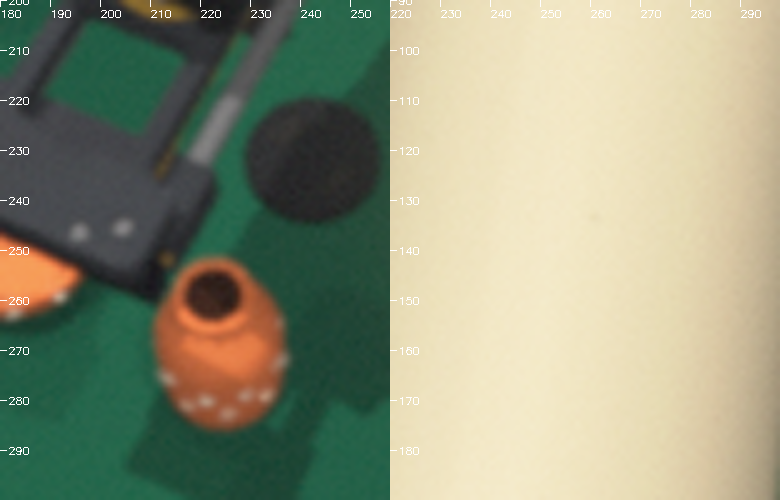

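The wrist blocks the top camera, and this crop of the hand is unclear, so I'll view the whole scene picture.

```bash
python3 - <<'E'
from h import *
s=camera("scene")
p=r.read_state()["ee_pos"]
im=cv2.resize(s["color"][60:380,80:480],None,fx=2,fy=2,interpolation=cv2.INTER_CUBIC)
for q in ([0,0,0],[.0435,0,0],[-.0435,0,0]):
    u=proj(s,p+q);cv2.circle(im,tuple(((u-[80,60])*2).astype(int)),3,(255,0,255),-1)
cv2.imwrite("pics/m3.png",im[:600])
E
```

```text
(no output)
```

View pics/m3.png

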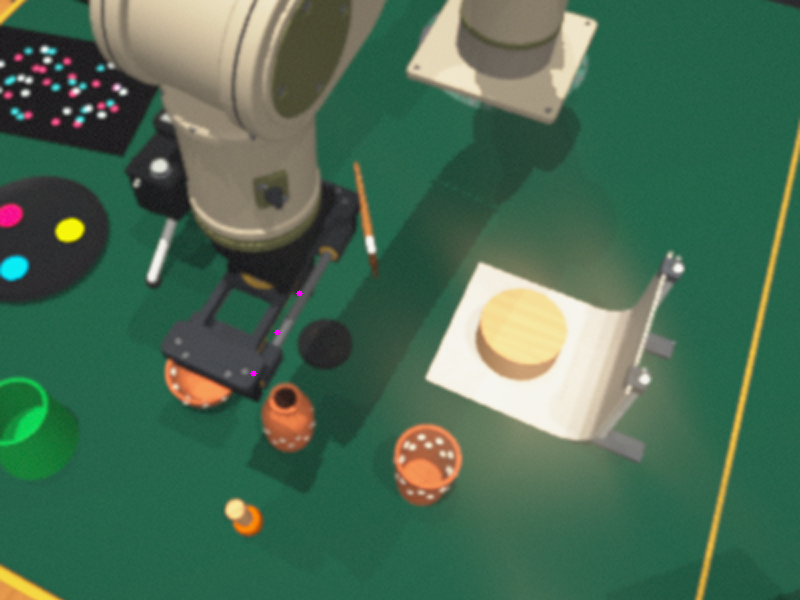

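The body plate (about (220,360) in this crop) hides the fingers, and the grasp axis lines up with the vase. The small orange bottle is near the body's outer end, so I'll check its height while lowering partway.

```bash
python3 - <<'E'
from h import *
s,t=camera("scene"),camera("top")
print(tri(s,(202,310),t,(251.5,100)), onz(s,(205,324),0.01))
E
python3 -m crank '[{"x":0.001,"y":0.001,"z":0.02,"ax":0,"ay":0,"az":0.003,"claw":-1},{"x":0.002,"y":0.001,"z":0.04,"ax":0,"ay":0,"az":0.003,"claw":-1},{"x":0.003,"y":0.001,"z":0.06,"ax":0,"ay":0,"az":0.003,"claw":-1},{"x":0.003,"y":0.001,"z":0.077,"ax":0,"ay":0,"az":0.003,"claw":-1},{"x":0.003,"y":0.001,"z":0.077,"ax":0,"ay":0,"az":0.003,"claw":-1}]'
python3 go.py 0.6945 -0.0114 0.038
```

```text
(array([ 0.79816481, -0.00337048,  0.07376795]), np.float64(0.0008613130939497339)) [0.80766564 0.00223763 0.01      ]
time: 2.63
ee_pos: [0.6908, -0.0069, 0.1578]
eef_rot: [1.0, 0.001, -0.002, -0.001]
ft_force: [-0.5, -0.7, -0.7]
width: 0.0869
t 2.6333 tcp [ 0.6908 -0.0069  0.1578] F [-0.5329 -0.6813 -0.668 ] w 0.08691283076123336 | shift [0.0042 0.0046 0.1198] turn/2 [-0.0006  0.002   0.0012] rows 2.8771557268919397
```

```bash
python3 -m crank '[{"x":0.004,"y":0.0045,"z":0.02,"ax":0,"ay":0.002,"az":0.001,"claw":-1},{"x":0.004,"y":0.0045,"z":0.05,"ax":0,"ay":0.002,"az":0.001,"claw":-1},{"x":0.004,"y":0.0045,"z":0.08,"ax":0,"ay":0.002,"az":0.001,"claw":-1},{"x":0.004,"y":0.0045,"z":0.09,"ax":0,"ay":0.002,"az":0.001,"claw":-1},{"x":0.004,"y":0.0045,"z":0.09,"ax":0,"ay":0.002,"az":0.001,"claw":-1}]'
python3 go.py 0.6945 -0.0114 0.038
```

```text
time: 3.05
ee_pos: [0.6954, -0.0123, 0.0692]
eef_rot: [1.0, -0.0, 0.0, -0.0]
ft_force: [-1.2, 0.4, -0.2]
width: 0.0871
t 3.05 tcp [ 0.6954 -0.0123  0.0692] F [-1.1844  0.3949 -0.2394] w 0.08709078530522094 | shift [-0.0009 -0.0009  0.0312] turn/2 [-0.0003 -0.0003 -0.0003] rows 0.7490155432911384
```

```bash
python3 -m crank '[{"x":-0.001,"y":-0.001,"z":0.01,"ax":0,"ay":0,"az":0,"claw":-1},{"x":-0.001,"y":-0.001,"z":0.02,"ax":0,"ay":0,"az":0,"claw":-1},{"x":-0.001,"y":-0.001,"z":0.031,"ax":0,"ay":0,"az":0,"claw":-0.6},{"x":-0.001,"y":-0.001,"z":0.031,"ax":0,"ay":0,"az":0,"claw":-0.45},{"x":-0.001,"y":-0.001,"z":0.031,"ax":0,"ay":0,"az":0,"claw":-0.45}]' 15
python3 - <<'E'
from h import *
from go import go
go(.6945,-.0114,.038)
s=camera("scene")
cv2.imwrite("pics/m4.png",tile(s,170,190,100,110,5))
E
```

```text
time: 3.47
ee_pos: [0.6956, -0.0126, 0.0392]
eef_rot: [1.0, -0.001, 0.002, -0.0]
ft_force: [1.0, 0.0, 1.2]
width: 0.0743
t 3.4667 tcp [ 0.6956 -0.0126  0.0392] F [0.9773 0.019  1.1535] w 0.07434120707256527 | shift [-0.0011 -0.0012  0.0012] turn/2 [-0.     -0.0016 -0.001 ] rows 0.04850994142252507
```

View pics/m4.png

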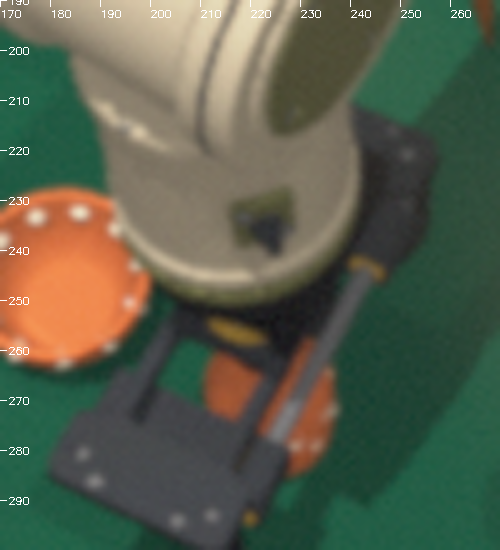

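The vase is still upright at (222,265), between the fingers. Closing now.

```bash
python3 -m crank '[{"x":-0.001,"y":-0.001,"z":0,"ax":0,"ay":0,"az":0,"claw":-0.35},{"x":-0.001,"y":-0.001,"z":0,"ax":0,"ay":0,"az":0,"claw":-0.28},{"x":-0.001,"y":-0.001,"z":0,"ax":0,"ay":0,"az":0,"claw":-0.22},{"x":-0.001,"y":-0.001,"z":0,"ax":0,"ay":0,"az":0,"claw":0},{"x":-0.001,"y":-0.001,"z":0,"ax":0,"ay":0,"az":0,"claw":0.2}]' 20
python3 -m crank '[{"x":0,"y":0,"z":0,"ax":0,"ay":0,"az":0,"claw":0.2},{"x":0,"y":0,"z":0,"ax":0,"ay":0,"az":0,"claw":0.2},{"x":0,"y":0,"z":-0.005,"ax":0,"ay":0,"az":0,"claw":0.2},{"x":0,"y":0,"z":-0.015,"ax":0,"ay":0,"az":0,"claw":0.2},{"x":0,"y":0,"z":-0.03,"ax":0,"ay":0,"az":0,"claw":0.2}]'
python3 go.py .478 .182 .22
```

```text
time: 3.93
ee_pos: [0.6948, -0.0116, 0.0399]
eef_rot: [1.0, -0.001, 0.002, -0.0]
ft_force: [-2.0, 0.2, 4.1]
width: 0.0535
time: 4.35
ee_pos: [0.6939, -0.0117, 0.069]
eef_rot: [1.0, -0.001, 0.001, 0.0]
ft_force: [0.5, -0.3, -2.8]
width: 0.0533
t 4.35 tcp [ 0.6939 -0.0117  0.069 ] F [ 0.457  -0.3294 -2.7993] w 0.0532632847317033 | shift [-0.2161 -0.1932 -0.1515] turn/2 [ 0.0002 -0.0008 -0.001 ] rows 7.84238663712911
```

```bash
python3 -m crank '[{"x":-0.005,"y":-0.005,"z":-0.02,"ax":0,"ay":0,"az":0,"claw":0.2},{"x":-0.018,"y":-0.016,"z":-0.045,"ax":0,"ay":0,"az":0,"claw":0.2},{"x":-0.035,"y":-0.031,"z":-0.065,"ax":0,"ay":0,"az":0,"claw":0.2},{"x":-0.054,"y":-0.048,"z":-0.08,"ax":0,"ay":0,"az":0,"claw":0.2},{"x":-0.074,"y":-0.066,"z":-0.09,"ax":0,"ay":0,"az":0,"claw":0.2}]'
python3 -m crank '[{"x":-0.021,"y":-0.019,"z":-0.005,"ax":0,"ay":0,"az":0,"claw":0.2},{"x":-0.042,"y":-0.038,"z":-0.005,"ax":0,"ay":0,"az":0,"claw":0.2},{"x":-0.063,"y":-0.057,"z":-0.005,"ax":0,"ay":0,"az":0,"claw":0.2},{"x":-0.082,"y":-0.074,"z":-0.005,"ax":0,"ay":0,"az":0,"claw":0.2},{"x":-0.1,"y":-0.09,"z":-0.005,"ax":0,"ay":0,"az":0,"claw":0.2}]'
python3 go.py .478 .182 .16
```

```text
time: 4.77
ee_pos: [0.6209, 0.0544, 0.1626]
eef_rot: [1.0, -0.002, 0.004, -0.0]
ft_force: [0.3, 0.4, -2.6]
width: 0.0532
time: 5.18
ee_pos: [0.5199, 0.1456, 0.1653]
eef_rot: [1.0, -0.001, 0.003, -0.001]
ft_force: [0.2, -0.3, -3.4]
width: 0.0532
t 5.1833 tcp [0.5199 0.1456 0.1653] F [ 0.1638 -0.3099 -3.3988] w 0.0532197511056023 | shift [-0.042  -0.0363  0.0051] turn/2 [-0.0006 -0.0028 -0.0009] rows 1.3369376487054623
```

```bash
python3 -m crank '[{"x":-0.018,"y":-0.016,"z":0,"ax":0,"ay":-0.001,"az":-0.001,"claw":0.2},{"x":-0.032,"y":-0.028,"z":0,"ax":0,"ay":-0.002,"az":-0.001,"claw":0.2},{"x":-0.04,"y":-0.035,"z":0.002,"ax":0,"ay":-0.003,"az":-0.001,"claw":0.2},{"x":-0.042,"y":-0.036,"z":0.004,"ax":0,"ay":-0.003,"az":-0.001,"claw":0.2},{"x":-0.042,"y":-0.036,"z":0.005,"ax":0,"ay":-0.003,"az":-0.001,"claw":0.2}]'
python3 - <<'E'
from h import *
from go import go
go(.478,.182,.13)
s,t=camera("scene"),camera("top")
cv2.imwrite("pics/m5.png",np.hstack([tile(s,290,150,80,110,5),tile(t,125,180,80,110,5)]))
E
```

```text
time: 5.6
ee_pos: [0.479, 0.1806, 0.159]
eef_rot: [1.0, 0.0, -0.001, -0.0]
ft_force: [-0.3, 0.3, -2.3]
width: 0.0526
t 5.6 tcp [0.479  0.1806 0.159 ] F [-0.2665  0.3459 -2.3189] w 0.05262988011042611 | shift [-0.001  -0.0014  0.029 ] turn/2 [-0.0002  0.0006  0.0001] rows 0.6974795297056725
```

View pics/m5.png

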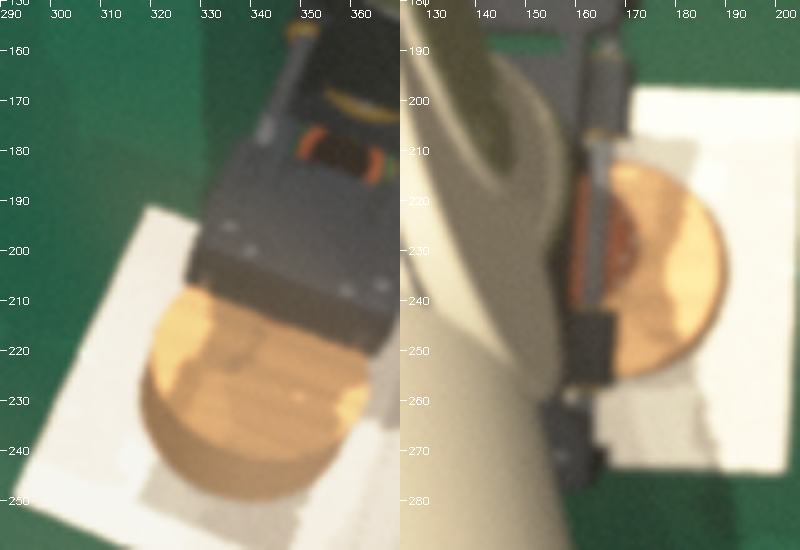

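The vase is above the plinth. In the top view its belly edge is at about (172.5,228) and the plinth's right edge at 190. In the scene view, part of the lip shows between (349,180) and (366,183). I'll check this against the predicted pose and lower partway.

```bash
python3 - <<'E'
from h import *
s,t=camera("scene"),camera("top");p=r.read_state()["ee_pos"]
a=np.linspace(0,2*np.pi,73)
ring=lambda R_,z:p+np.c_[R_*np.cos(a),R_*np.sin(a),0*a+z-.0395]
m=proj(t,ring(.027,.062));i=m[:,0].argmax();print("belly right top",m[i])
m2=proj(t,ring(.027,.03));print(m2[m2[:,0].argmax()])
m=proj(s,ring(.016,.1));print("lip scene",m.min(0),m.max(0))
E
python3 -m crank '[{"x":-0.001,"y":-0.001,"z":0.01,"ax":0,"ay":0,"az":0,"claw":0.2},{"x":-0.001,"y":-0.001,"z":0.025,"ax":0,"ay":0,"az":0,"claw":0.2},{"x":-0.001,"y":-0.001,"z":0.04,"ax":0,"ay":0,"az":0,"claw":0.2},{"x":-0.001,"y":-0.001,"z":0.05,"ax":0,"ay":0,"az":0,"claw":0.2},{"x":-0.001,"y":-0.001,"z":0.055,"ax":0,"ay":0,"az":0,"claw":0.2}]'
python3 go.py .478 .182 .0895
```

```text
belly right top [169.20167114 226.47791364]
[171.96181854 227.85109521]
lip scene [348.7530955  173.96475975] [365.48608907 187.61926933]
time: 6.22
ee_pos: [0.477, 0.1811, 0.1017]
eef_rot: [1.0, -0.0, -0.002, 0.001]
ft_force: [-0.8, 0.3, -2.9]
width: 0.0532
t 6.2167 tcp [0.477  0.1811 0.1017] F [-0.7764  0.2847 -2.928 ] w 0.053228714557554964 | shift [ 0.001  -0.001   0.0122] turn/2 [ 0.0007  0.002  -0.0003] rows 0.29539239300896875
```

The prediction matches within a pixel. Lowering gently.

```bash
python3 -m crank '[{"x":0.001,"y":-0.001,"z":0.003,"ax":0,"ay":0.002,"az":0,"claw":0.2},{"x":0.001,"y":-0.001,"z":0.006,"ax":0,"ay":0.002,"az":0,"claw":0.2},{"x":0.001,"y":-0.001,"z":0.008,"ax":0,"ay":0.002,"az":0,"claw":0.2},{"x":0.001,"y":-0.001,"z":0.01,"ax":0,"ay":0.002,"az":0,"claw":0.2},{"x":0.001,"y":-0.001,"z":0.01,"ax":0,"ay":0.002,"az":0,"claw":0.2}]'
python3 go.py .478 .182 .0895
```

```text
time: 6.63
ee_pos: [0.4788, 0.1828, 0.0937]
eef_rot: [1.0, 0.0, 0.001, -0.0]
ft_force: [0.1, 0.6, -2.1]
width: 0.0538
t 6.6333 tcp [0.4788 0.1828 0.0937] F [ 0.11    0.6254 -2.1241] w 0.053789770373569856 | shift [-0.0008  0.0008  0.0042] turn/2 [-0.0001 -0.0011  0.    ] rows 0.10495159992590868
```

```bash
python3 -m crank '[{"x":0,"y":0,"z":0.001,"ax":0,"ay":0,"az":0,"claw":0.2},{"x":0,"y":0,"z":0.002,"ax":0,"ay":0,"az":0,"claw":0.2},{"x":0,"y":0,"z":0.003,"ax":0,"ay":0,"az":0,"claw":0.2},{"x":0,"y":0,"z":0.003,"ax":0,"ay":0,"az":0,"claw":0.2},{"x":0,"y":0,"z":0.003,"ax":0,"ay":0,"az":0,"claw":0.2}]'
python3 go.py .478 .182 .0895
```

```text
time: 7.05
ee_pos: [0.4787, 0.1828, 0.0907]
eef_rot: [1.0, -0.0, 0.001, -0.0]
ft_force: [-0.8, -0.7, -2.3]
width: 0.0537
t 7.05 tcp [0.4787 0.1828 0.0907] F [-0.7922 -0.6741 -2.3333] w 0.053705661434096344 | shift [-0.0007  0.0008  0.0012] turn/2 [-0.0001 -0.001  -0.    ] rows 0.03714875323773296
```

```bash
python3 -m crank '[{"x":0,"y":0,"z":0.0005,"ax":0,"ay":0,"az":0,"claw":0.2},{"x":0,"y":0,"z":0.001,"ax":0,"ay":0,"az":0,"claw":0.2},{"x":0,"y":0,"z":0.0015,"ax":0,"ay":0,"az":0,"claw":0.2},{"x":0,"y":0,"z":0.0015,"ax":0,"ay":0,"az":0,"claw":0.2},{"x":0,"y":0,"z":0.0015,"ax":0,"ay":0,"az":0,"claw":0.2}]'
python3 go.py .478 .182 .0895
```

```text
time: 7.47
ee_pos: [0.4788, 0.1829, 0.0898]
eef_rot: [1.0, -0.0, 0.001, -0.0]
ft_force: [-2.8, -1.0, 4.8]
width: 0.0536
t 7.4667 tcp [0.4788 0.1829 0.0898] F [-2.7947 -1.0381  4.814 ] w 0.05358904804382181 | shift [-0.0008  0.0009  0.0003] turn/2 [-0.0003 -0.0011 -0.    ] rows 0.02949143939892593
```

Force went from −2.3 to +4.8 N, so the vase is on the plinth. Opening slowly to ±38 mm or so.

```bash
python3 -m crank '[{"x":0,"y":0,"z":0,"ax":0,"ay":0,"az":0,"claw":-0.2},{"x":0,"y":0,"z":0,"ax":0,"ay":0,"az":0,"claw":-0.27},{"x":0,"y":0,"z":0,"ax":0,"ay":0,"az":0,"claw":-0.4},{"x":0,"y":0,"z":0,"ax":0,"ay":0,"az":0,"claw":-0.7},{"x":0,"y":0,"z":0,"ax":0,"ay":0,"az":0,"claw":-1}]'
python3 -m crank '[{"x":0,"y":0,"z":0,"ax":0,"ay":0,"az":0,"claw":-1},{"x":0,"y":0,"z":0,"ax":0,"ay":0,"az":0,"claw":-1},{"x":0,"y":0,"z":-0.01,"ax":0,"ay":0,"az":0,"claw":-1},{"x":0,"y":0,"z":-0.03,"ax":0,"ay":0,"az":0,"claw":-1},{"x":0,"y":0,"z":-0.05,"ax":0,"ay":0,"az":0,"claw":-1}]'
python3 -m crank '[{"x":0,"y":0,"z":-0.03,"ax":0,"ay":0,"az":0,"claw":-1},{"x":0,"y":0,"z":-0.065,"ax":0,"ay":0,"az":0,"claw":-1},{"x":0,"y":0,"z":-0.1,"ax":0,"ay":0,"az":0,"claw":-1},{"x":0,"y":0.02,"z":-0.12,"ax":0,"ay":0,"az":0,"claw":-1},{"x":0,"y":0.05,"z":-0.12,"ax":0,"ay":0,"az":0,"claw":-1}]'
python3 go.py .546 -.237 .28
```

```text
time: 7.88
ee_pos: [0.4788, 0.1828, 0.0892]
eef_rot: [1.0, 0.0, 0.001, -0.0]
ft_force: [0.7, -0.8, -0.2]
width: 0.0668
time: 8.3
ee_pos: [0.4782, 0.1824, 0.14]
eef_rot: [1.0, -0.0, 0.001, 0.0]
ft_force: [0.2, 0.2, 0.2]
width: 0.0864
time: 8.72
ee_pos: [0.4798, 0.1353, 0.2645]
eef_rot: [1.0, 0.002, 0.004, -0.002]
ft_force: [-0.2, 0.0, -0.0]
width: 0.0868
t 8.7167 tcp [0.4798 0.1353 0.2645] F [-0.1771  0.0053 -0.0381] w 0.08681035512996592 | shift [ 0.0647  0.3725 -0.0164] turn/2 [-0.002  -0.0042  0.0022] rows 9.074604571367285
```

```bash
python3 -m crank '[{"x":0.007,"y":0.038,"z":-0.005,"ax":-0.002,"ay":-0.004,"az":0.002,"claw":0},{"x":0.014,"y":0.077,"z":-0.01,"ax":-0.002,"ay":-0.004,"az":0.002,"claw":0.5},{"x":0.021,"y":0.115,"z":-0.016,"ax":-0.002,"ay":-0.004,"az":0.002,"claw":1},{"x":0.028,"y":0.154,"z":-0.016,"ax":-0.002,"ay":-0.004,"az":0.002,"claw":1},{"x":0.034,"y":0.192,"z":-0.016,"ax":-0.002,"ay":-0.004,"az":0.002,"claw":1}]'
python3 -m crank '[{"x":0.007,"y":0.038,"z":0,"ax":0,"ay":0,"az":0,"claw":1},{"x":0.013,"y":0.075,"z":0,"ax":0,"ay":0,"az":0,"claw":1},{"x":0.019,"y":0.11,"z":0,"ax":0,"ay":0,"az":0,"claw":1},{"x":0.025,"y":0.14,"z":0,"ax":0,"ay":0,"az":0,"claw":1},{"x":0.03,"y":0.155,"z":0,"ax":0,"ay":0,"az":0,"claw":1}]'
python3 - <<'E'
from h import *
from go import go
go(.546,-.237,.22)
s,t=camera("scene"),camera("top");p=r.read_state()["ee_pos"]
print(proj(s,p))
cv2.imwrite("pics/m6.png",np.vstack([np.hstack([tile(s,314,185),tile(t,142,205),tile(s,140,105)]),np.hstack([tile(s,200,240),tile(t,342,180),tile(t,280,130)])]))
E
```

```text
time: 9.13
ee_pos: [0.5124, -0.0614, 0.2766]
eef_rot: [1.0, -0.002, -0.002, 0.002]
ft_force: [0.3, 0.7, -0.1]
width: 0.0615
time: 9.55
ee_pos: [0.5409, -0.2189, 0.2766]
eef_rot: [1.0, -0.004, -0.003, 0.003]
ft_force: [0.6, -0.4, 0.1]
width: 0.0283
t 9.55 tcp [ 0.5409 -0.2189  0.2766] F [ 0.6179 -0.4074  0.0625] w 0.028347954238047746 | shift [0.0056 0.0178 0.0567] turn/2 [ 0.0027  0.0027 -0.0041] rows 1.4311013003674133
[160.1637 116.2487]
```

View pics/m6.png

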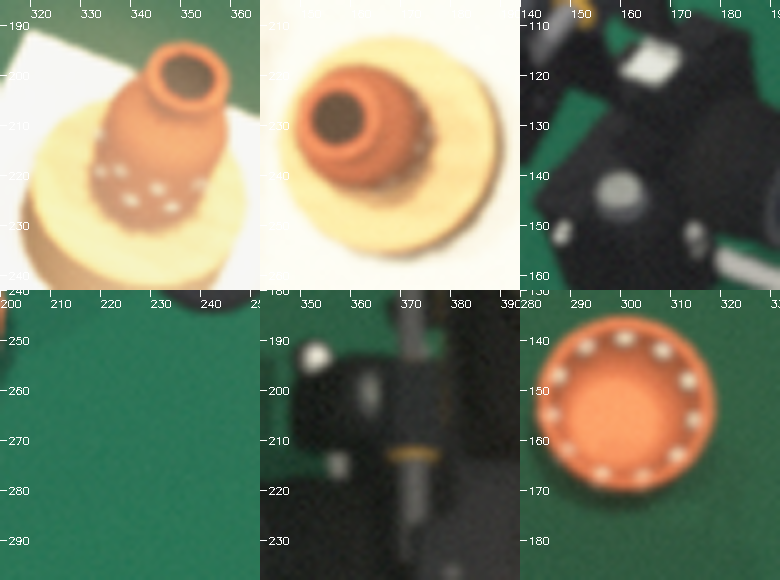

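The vase stands upright, with its lip at scene (351.6,200.4) and top (157.8,228.4). The button is unmoved at scene (159.8,143).

```bash
python3 - <<'E'
from h import *
s,t=camera("scene"),camera("top")
a,b=(351.6,200.4),(157.8,228.4)
print(tri(s,a,t,b),onz(s,a,.15),onz(t,b,.15))
E
python3 -m crank '[{"x":0.003,"y":0.008,"z":0.01,"ax":0.002,"ay":0.002,"az":-0.003,"claw":1},{"x":0.005,"y":0.013,"z":0.025,"ax":0.002,"ay":0.002,"az":-0.003,"claw":1},{"x":0.005,"y":0.015,"z":0.04,"ax":0.002,"ay":0.002,"az":-0.003,"claw":1},{"x":0.005,"y":0.015,"z":0.055,"ax":0.002,"ay":0.002,"az":-0.003,"claw":1},{"x":0.005,"y":0.015,"z":0.055,"ax":0.002,"ay":0.002,"az":-0.003,"claw":1}]'
python3 go.py .546 -.237 .20
```

```text
(array([0.47968163, 0.18303865, 0.14884123]), np.float64(0.002925525525226721)) [0.47992918 0.18442059 0.15      ] [0.47993647 0.18134807 0.15      ]
time: 10.17
ee_pos: [0.5454, -0.2273, 0.2184]
eef_rot: [1.0, 0.002, -0.003, -0.001]
ft_force: [0.8, 0.6, -0.1]
width: 0.0006
t 10.1667 tcp [ 0.5454 -0.2273  0.2184] F [ 0.7924  0.5871 -0.1023] w 0.0005702534696169362 | shift [0.0007 0.0097 0.0183] turn/2 [-0.001   0.0027  0.002 ] rows 0.49758209017961186
```

The vase is within about 2 mm of the plinth centre, and the two-view average agrees with the robot's own reading. Positioning above the button.

```bash
python3 -m crank '[{"x":0.0005,"y":0.005,"z":0,"ax":-0.001,"ay":0.002,"az":0.002,"claw":1},{"x":0.0005,"y":0.0097,"z":0.004,"ax":-0.001,"ay":0.0025,"az":0.002,"claw":1},{"x":0.0005,"y":0.0097,"z":0.009,"ax":-0.001,"ay":0.0025,"az":0.002,"claw":1},{"x":0.0005,"y":0.0097,"z":0.013,"ax":-0.001,"ay":0.0025,"az":0.002,"claw":1},{"x":0.0005,"y":0.0097,"z":0.013,"ax":-0.001,"ay":0.0025,"az":0.002,"claw":1}]'
python3 go.py .546 -.237 .197
python3 -m crank '[{"x":0,"y":0,"z":0,"ax":0,"ay":0,"az":0,"claw":1},{"x":0,"y":0,"z":0,"ax":0,"ay":0,"az":0,"claw":1},{"x":0,"y":0,"z":0,"ax":0,"ay":0,"az":0,"claw":1},{"x":0,"y":0,"z":0,"ax":0,"ay":0,"az":0,"claw":1},{"x":0,"y":0,"z":0,"ax":0,"ay":0,"az":0,"claw":1}]'
python3 - <<'E'
from h import *
from go import go
go(.546,-.237,.1918)
s=camera("scene");print(proj(s,r.read_state()["ee_pos"]))
cv2.imwrite("pics/m7.png",tile(s,130,95,64,64,8))
E
```

```text
time: 10.58
ee_pos: [0.5465, -0.239, 0.2071]
eef_rot: [1.0, -0.001, 0.001, 0.001]
ft_force: [-0.1, 0.2, -0.4]
width: 0.0005
t 10.5833 tcp [ 0.5465 -0.239   0.2071] F [-0.1111  0.2426 -0.4399] w 0.0004911777795355553 | shift [-0.0006 -0.0021  0.0101] turn/2 [ 0.0007 -0.0011 -0.001 ] rows 0.24648317557382005
time: 11.0
ee_pos: [0.5469, -0.2393, 0.2078]
eef_rot: [1.0, -0.001, 0.002, 0.001]
ft_force: [0.4, -0.4, 0.1]
width: 0.0004
t 11.0 tcp [ 0.5469 -0.2393  0.2078] F [ 0.3644 -0.3584  0.1138] w 0.00038201164186294704 | shift [-0.0009 -0.0023  0.016 ] turn/2 [ 0.001  -0.0016 -0.001 ] rows 0.38827410784408606
[156.3133 137.4106]
```

View pics/m7.png

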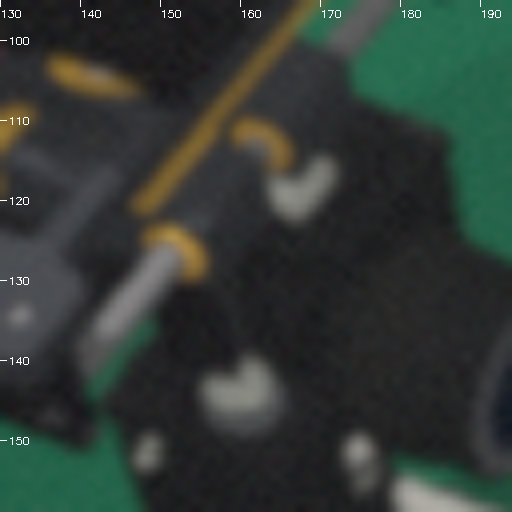

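The dark fingertip sits over the button at about (158,140). Correcting by 2 mm and descending until contact.

```bash
python3 -m crank '[{"x":-0.001,"y":-0.002,"z":0.002,"ax":0.001,"ay":-0.0015,"az":-0.001,"claw":1},{"x":-0.001,"y":-0.002,"z":0.005,"ax":0.001,"ay":-0.0015,"az":-0.001,"claw":1},{"x":-0.001,"y":-0.002,"z":0.009,"ax":0.001,"ay":-0.0015,"az":-0.001,"claw":1},{"x":-0.001,"y":-0.002,"z":0.012,"ax":0.001,"ay":-0.0015,"az":-0.001,"claw":1},{"x":-0.001,"y":-0.002,"z":0.012,"ax":0.001,"ay":-0.0015,"az":-0.001,"claw":1}]'
python3 -m crank '[{"x":0,"y":0,"z":0,"ax":0,"ay":0,"az":0,"claw":1},{"x":0,"y":0,"z":0,"ax":0,"ay":0,"az":0,"claw":1},{"x":0,"y":0,"z":0,"ax":0,"ay":0,"az":0,"claw":1},{"x":0,"y":0,"z":0,"ax":0,"ay":0,"az":0,"claw":1},{"x":0,"y":0,"z":0,"ax":0,"ay":0,"az":0,"claw":1}]'
python3 go.py .546 -.237 .1898
```

```text
time: 11.47
ee_pos: [0.5455, -0.2371, 0.1947]
eef_rot: [1.0, 0.0, -0.001, -0.0]
ft_force: [-0.4, 0.3, -0.9]
width: 0.0003
time: 11.88
ee_pos: [0.5459, -0.2374, 0.1958]
eef_rot: [1.0, -0.0, 0.0, -0.0]
ft_force: [-0.8, -0.4, 0.1]
width: 0.0005
t 11.8833 tcp [ 0.5459 -0.2374  0.1958] F [-0.7503 -0.3559  0.0684] w 0.00045685436207066054 | shift [ 0.0001 -0.0004  0.006 ] turn/2 [-0.     -0.0001 -0.    ] rows 0.1434983410634023
```

```bash
python3 -m crank '[{"x":0,"y":0,"z":0.0015,"ax":0,"ay":0,"az":0,"claw":1},{"x":0,"y":0,"z":0.003,"ax":0,"ay":0,"az":0,"claw":1},{"x":0,"y":0,"z":0.0045,"ax":0,"ay":0,"az":0,"claw":1},{"x":0,"y":0,"z":0.005,"ax":0,"ay":0,"az":0,"claw":1},{"x":0,"y":0,"z":0.005,"ax":0,"ay":0,"az":0,"claw":1}]'
python3 -m crank '[{"x":0,"y":0,"z":0.0005,"ax":0,"ay":0,"az":0,"claw":1},{"x":0,"y":0,"z":0.0005,"ax":0,"ay":0,"az":0,"claw":1},{"x":0,"y":0,"z":0.001,"ax":0,"ay":0,"az":0,"claw":1},{"x":0,"y":0,"z":0.001,"ax":0,"ay":0,"az":0,"claw":1},{"x":0,"y":0,"z":0.001,"ax":0,"ay":0,"az":0,"claw":1}]'
python3 go.py .546 -.237 .1888
```

```text
time: 12.3
ee_pos: [0.5459, -0.2373, 0.1906]
eef_rot: [1.0, 0.0, 0.0, -0.0]
ft_force: [-0.3, -0.6, 1.6]
width: 0.0004
time: 12.72
ee_pos: [0.5459, -0.2373, 0.1897]
eef_rot: [1.0, 0.0, 0.0, -0.0]
ft_force: [-0.4, 0.4, 1.6]
width: 0.0007
t 12.7167 tcp [ 0.5459 -0.2373  0.1897] F [-0.4464  0.4231  1.6234] w 0.0006566837417025886 | shift [ 0.0001 -0.0003  0.0009] turn/2 [-0.     -0.0001  0.    ] rows 0.02366998451667922
```

On the light spring now, at 1.6 N. Creeping to the halfway stop.

```bash
python3 -m crank '[{"x":0,"y":0,"z":0.0003,"ax":0,"ay":0,"az":0,"claw":1},{"x":0,"y":0,"z":0.0006,"ax":0,"ay":0,"az":0,"claw":1},{"x":0,"y":0,"z":0.0009,"ax":0,"ay":0,"az":0,"claw":1},{"x":0,"y":0,"z":0.0009,"ax":0,"ay":0,"az":0,"claw":1},{"x":0,"y":0,"z":0.0009,"ax":0,"ay":0,"az":0,"claw":1}]'
python3 go.py .546 -.237 .1888
```

```text
time: 13.13
ee_pos: [0.5459, -0.2373, 0.1892]
eef_rot: [1.0, -0.0, 0.0, -0.0]
ft_force: [-1.6, 1.0, 5.9]
width: 0.0007
t 13.1333 tcp [ 0.5459 -0.2373  0.1892] F [-1.5855  0.9759  5.9286] w 0.0007235947170456806 | shift [ 0.0001 -0.0003  0.0004] turn/2 [-0.0001 -0.0002 -0.    ] rows 0.012727288866659229
```

At the halfway stop with about 6 N. Holding.

```bash
for i in 1 2; do python3 -m crank '[{"x":0,"y":0,"z":0,"ax":0,"ay":0,"az":0,"claw":1},{"x":0,"y":0,"z":0,"ax":0,"ay":0,"az":0,"claw":1},{"x":0,"y":0,"z":0,"ax":0,"ay":0,"az":0,"claw":1},{"x":0,"y":0,"z":0,"ax":0,"ay":0,"az":0,"claw":1},{"x":0,"y":0,"z":0,"ax":0,"ay":0,"az":0,"claw":1}]'; done
```

```text
time: 13.55
ee_pos: [0.5459, -0.2374, 0.1892]
eef_rot: [1.0, -0.0, 0.0, -0.0]
ft_force: [-2.1, 1.0, 6.8]
width: 0.0008
time: 13.97
ee_pos: [0.5459, -0.2373, 0.1892]
eef_rot: [1.0, -0.0, 0.0, -0.0]
ft_force: [-1.7, 1.0, 5.8]
width: 0.0009
```

The hold has been steady for about 1 s. Pressing fully now.

```bash
python3 -m crank '[{"x":0,"y":0,"z":0.001,"ax":0,"ay":0,"az":0,"claw":1},{"x":0,"y":0,"z":0.0022,"ax":0,"ay":0,"az":0,"claw":1},{"x":0,"y":0,"z":0.0034,"ax":0,"ay":0,"az":0,"claw":1},{"x":0,"y":0,"z":0.0042,"ax":0,"ay":0,"az":0,"claw":1},{"x":0,"y":0,"z":0.0042,"ax":0,"ay":0,"az":0,"claw":1}]'
python3 go.py .546 -.237 .1858
```

```text
time: 14.38
ee_pos: [0.546, -0.2374, 0.1859]
eef_rot: [1.0, -0.0, 0.001, -0.0]
ft_force: [-4.6, 3.4, 13.6]
width: 0.0006
t 14.3833 tcp [ 0.546  -0.2374  0.1859] F [-4.6246  3.3806 13.5546] w 0.0006441674960278107 | shift [-0.     -0.0004  0.0001] turn/2 [-0.0003 -0.0005 -0.    ] rows 0.00941073556018988
```

Bottomed: 3.3 mm further at 13.6 N. Releasing straight up.

```bash
python3 -m crank '[{"x":0,"y":0,"z":-0.003,"ax":0,"ay":0,"az":0,"claw":1},{"x":0,"y":0,"z":-0.008,"ax":0,"ay":0,"az":0,"claw":1},{"x":0,"y":0,"z":-0.02,"ax":0,"ay":0,"az":0,"claw":1},{"x":0,"y":0,"z":-0.04,"ax":0,"ay":0,"az":0,"claw":1},{"x":0,"y":0,"z":-0.065,"ax":0,"ay":0,"az":0,"claw":1}]'
python3 -m crank '[{"x":0,"y":-0.02,"z":-0.03,"ax":0,"ay":0,"az":0,"claw":1},{"x":0,"y":-0.05,"z":-0.04,"ax":0,"ay":0,"az":0,"claw":1},{"x":0,"y":-0.085,"z":-0.04,"ax":0,"ay":0,"az":0,"claw":1},{"x":0,"y":-0.11,"z":-0.04,"ax":0,"ay":0,"az":0,"claw":1},{"x":0,"y":-0.12,"z":-0.04,"ax":0,"ay":0,"az":0,"claw":1}]'
python3 - <<'E'
from h import *
from go import go
go(.546,-.237,.3)
s,t=camera("scene"),camera("top")
cv2.imwrite("pics/m8.png",np.vstack([np.hstack([tile(s,314,185),tile(t,142,205),tile(s,140,105)]),np.hstack([tile(s,265,265),tile(t,342,185),tile(t,280,130)])]))
E
```

```text
time: 14.8
ee_pos: [0.545, -0.2369, 0.2495]
eef_rot: [1.0, -0.0, -0.001, -0.0]
ft_force: [0.1, -0.0, 0.2]
width: 0.0006
time: 15.22
ee_pos: [0.5462, -0.1129, 0.2901]
eef_rot: [1.0, 0.002, 0.0, -0.001]
ft_force: [1.2, 1.5, -0.6]
width: 0.0003
t 15.2167 tcp [ 0.5462 -0.1129  0.2901] F [ 1.2437  1.5418 -0.6481] w 0.0002820709109669253 | shift [-0.0008  0.1241 -0.0101] turn/2 [-0.0008 -0.0002  0.0024] rows 2.9859641204926524
```

View pics/m8.png

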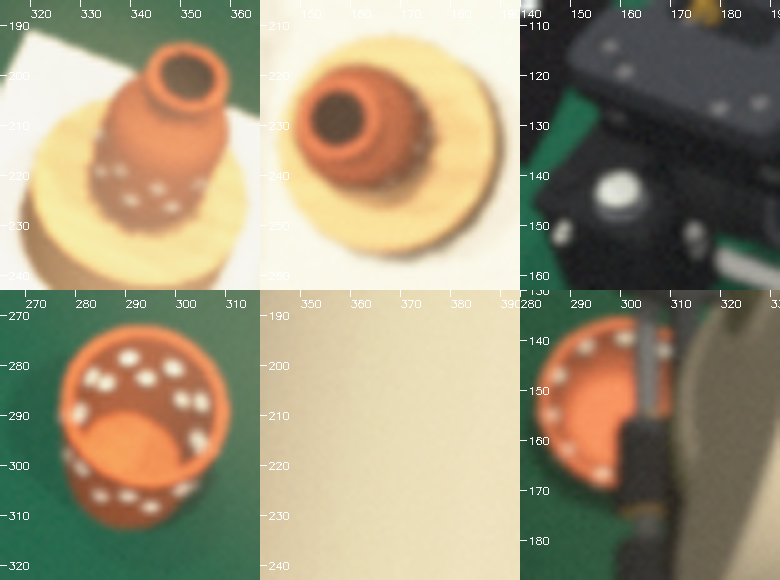

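The vase stands unchanged on the plinth. The button is back up at (159.6,143), so the camera hasn't moved, and the bowl and beaker stand in place. Handing in.

```bash
python3 -c "
from bench import close_job
print(close_job())"
```

```text
the job is handed in; nothing more can be done
None
```

The job is done and handed in at about 15 s on the robot's clock.

- **Vase:** I gripped it at the belly, set it upright on the plinth with about 5 N contact force, and let go. Measured afterwards from two views, it stands within about 2 mm of the plinth's centre.
- **Shutter:** I pressed the button with the shut fingers to the halfway stop and held it there for about 1 s at roughly 6 N. I then pressed it about 3.3 mm further to the bottom (13.6 N) and released it straight up.
- **Last pictures:** The vase is still upright and the button is back up at its original pixel. The beaker and bowl looked undisturbed. The arm is clear of everything.
- **Limits of the checks:**
  - The two cameras disagreed by about 3–4 mm. I used their average, and the gripper's own position confirmed it.
  - In the last look the arm hid the camera in the top view, so only the scene view shows it unmoved.
  - The button's joint values could not be read, so the halfway and full presses are inferred from force and travel.

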